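# Weigh out a batch of clear glass billets on a spring scale

## Task

A blue glass billet is left over on the spring scale's pan: first clear it off onto the cork-topped return shelf, lying flat and wholly clear of the pan. Then load clear billets from the steel loading ledge flat onto the pan until the red needle comes to rest within the green band; leave spare clear billets wholly on the ledge, none bridging ledge and pan. Let no billet fall to the bench and leave the burner, paddle and tweezers alone.

Things in the scene. Friction and masses are not known exactly. Their poses are not given: they have to be found in the camera images.
- scale: Grey spring scale fixed to the bench, 170 mm (x) by 470 mm (y). Origin: on the bench, right below the pan's middle. Along its own y, in order: steel loading ledge, pan, cork-topped return shelf. A slanted dial console, top about 100 mm high, stands on its +x side (x from 85 to 245 mm).
- ledge (a point): Middle of the flat steel loading ledge's top, 80 mm above the bench. The ledge reaches from y = -245 mm (open end) to y = -74 mm (edge next to the pan) and x = +-85 mm in the scale's frame; no lane walls.
- pan_top (a point): Middle of the steel pan's top. Pan 166 mm (x) by 140 mm (y), 9 mm high rims along its two x edges only, open to ledge and shelf (4 mm gaps). Empty, its top is 78 mm above the bench; it sinks level on a spring, about 5.9 mm for a 0.24 kg billet (400 N/m), and settles in about half a second.
- shelf (a point): Middle of the cork-topped return shelf's top, 66 mm above the bench. The shelf reaches from y = 74 mm (edge next to the pan) to y = 216 mm, x = +-85 mm in the scale's frame, with an end stop standing 21 mm above it at y = 216 mm.
- blue: Dark blue glass billet, a bar 32 mm (x) by 100 mm (y, its length) by 30 mm high, about 0.24 kg (each billet differs by up to 14 %). Origin: centre of its underside. Starts alone on the pan, roughly along the scale's y.
- clear_a: Clear pale glass billet, 32 mm (x) by 100 mm (y, its length) by 30 mm high, about 0.24 kg (each billet differs by up to 14 %), origin at the centre of its underside. The three clear billets start side by side on the loading ledge, about 54 mm apart in the scale's x, lengthwise along the scale's y; all are usable in any order.
- clear_b: A clear billet like clear_a.
- clear_c: A clear billet like clear_a.
- needle (a joint): Angle of the red dial needle, rad: 0 with an empty pan (pointing to the scale's -y), growing as the pan sinks, turning by way of the robot's side (-x) towards +y; 71.4 rad per metre of sinking, so 0.36 to 0.48 rad for each billet.
- band (a joint): Angle of the middle of the green band on the dial, rad, on the same scale as the needle; fixed during the job. The band reaches 0.28 rad either side. Two or three clear billets are needed; some number of them always fits.
- needle_tip (a point): Point on the needle, 55 mm from the dial's centre.
- band_mid (a point): Middle of the green band, 55 mm from the dial's centre, at the needle's height; the needle is within the band while needle_tip is within 15.4 mm of this point.
- burner: Brass bench burner on a round 100 mm foot, about 155 mm tall; origin under the foot. Bystander.
- paddle: Black paddle with a wooden handle, 200 mm long, lying on the bench; origin under its middle. Bystander.
- tweezers: Steel tweezers 180 mm long lying on the bench; origin under the middle. Bystander.
There are look-alikes about, which are no part of the job. What is shaped like the clear_c but yellow is not meant. Leave any orange look-alike of the blue alone.

How it is judged:
By the outcome, as a careful person would: the job done as asked, in the order asked, and still so for the second after the job is handed in, with the robot touching nothing.
It also fails if it takes over 67 s, if anything falls off the work surface, if the arm or the gripper's body presses on something with over 40 N, if the wrist force passes 120 N, or if a joint passes its speed limit or range.

## Robot

A 6-joint arm with a two-finger parallel gripper is mounted at the origin on the work surface. World frame = base frame: x ahead of the robot, y to its left, z up, the work surface at z = 0. Lengths are in m, angles in rad, forces in N, time in s.
With the tool pointing down it reaches from about 0.35 to 0.725 m from the base axis. Payload 4.3 kg.
Tool frame: the origin (TCP) lies at the centre of the arm's flange, where the gripper is bolted on; the fingertips stand 173 mm ahead of it and the grasp point (between the pads) lies 155 mm ahead of it; x points along the fingers, y is the direction in which the jaws open and shut, and the axes are right-handed (so a half turn about x gives the same grasp; the last joint's range is limited). The gripper opens to 85 mm and grips with 20 to 120 N. Pads are 22 mm wide; open, the fingers measure 114 mm over their backs; the gripper's body (76 mm by 85 mm) begins 54 mm behind the grasp point. The pads swing forward as they close: fully open they stand 13 mm farther back than shut.
Start: joints at [1.071, 0.377, 0.081, 1.274, 0, 1.46], TCP at [0.219, 0.532, 0.405] pointing down, gripper open.
Joint ranges: [-2.72, 2.72], [-0.84, 1.66], [-1.02, 1.22], [-1.77, 2.12], [-1.37, 1.28], [-3.14, 3.14]. Speed limits (rad/s): [2.57, 2.57, 3.14, 3.14, 3.14, 3.14].

## Interface

Orientations are given as a unit quaternion [x, y, z, w].
In Python, from rig import arm gives the robot as it stands.
- The arm moves only by the tool servo_tool, never from a script. Its argument "deltas" is a list of rows, each an object of numbers: "tx", "ty", "tz": the shift along the tool's x, y, z in cm; "spin": the turn about the tool's x in rad. In form: [{"tx": .., "ty": .., "tz": .., "spin": ..}, ...]. A call has exactly 10 rows; each row shifts and turns the commanded pose from where the row before left it, along the tool's axes as they then stand; what a row does not reach is not made up. A row lasts 1/10 s, in which the tool goes at most 50 mm and 8.59 degrees, less where a joint would pass 70% of its speed; a pose out of reach is approached as far as the arm can. A call is refused whole if a number of a shift passes 5 or a number of a turn 0.15, either way. A call with a gripper value outside its range is refused whole. "fingers" is the closure, from -1 (fully open) to 1 (shut), set as the call begins (left out, the last holds). The fingers move at their own pace and stop on an object; "squeeze" is the grip in N (left out, the last holds). Time passes only in rows, so rows that do not move let the fingers close, or fill a call up. It gives the time, the measured TCP pose, the force and the opening at its end, in the units of the state.
- arm.state(): the state, without advancing time (a new reading comes with each control period).
- arm.snapshot(name): name is "scene" or "top" or "wrist"; returns the picture (420x560x3 uint8, red, green, blue); there is no depth.
- arm.get_calibration(name): a dict with "fov_y" (degrees; the focal length in pixels is half the picture's height over the tangent of half this angle, whatever the lens; pixels are square), "cx", "cy" (the principal point, pixels), "R" (3x3) and "t" (3): a world point X has camera coordinates R X + t. Camera axes: x right, y down, z forward; pixel columns grow to the right and rows downward; lengths in m; the calibration is good to about 2 mm. A picture is of the moment at which its call begins: read the wrist's pose just before it. get_calibration takes no time and is no camera call; for the wrist camera it gives the pose at the moment of the call.
- arm.job_done(): hands the job in, once; it reports no verdict.
The state is a dict: "clock": time; "joint_pos": joint angles; "qd": joint speeds; "joint_efforts": joint torques, N m; "tcp_pos": TCP position; "ee_rot": TCP orientation; "contact_force": force on the tool from outside, world axes, zero at the start; "wrist_torque": the same for the moment, N m; "grip_width": opening from 0.0 (shut) to 1.0 (fully open).
Only numpy, scipy, OpenCV 4.12 (cv2) and the standard library are available. Lean on these libraries where they do the work, as an engineer would, in place of code of your own. Each camera call takes 0.05 s, during which the arm holds its last target.

## Working session

There is one attempt and no reset: what is moved stays moved. The work goes in short steps, Python scripts to look and compute and a tool call to move; the robot and the scene stay as the last step left them, time stands still between calls to the robot, and variables do not carry over. Pictures are saved under pics/ and viewed, and the job is handed in when it is done.

Besides the shell and the picture viewer there is one more tool, called after "Call:" in YAML: its name, and indented under it one key for each argument. servo_tool: Moves the arm, as the interface text tells. Its arguments: {"type":"object","properties":{"deltas":{"type":"array"},"fingers":{"type":"number"},"squeeze":{"type":"number"}},"required":["deltas"]}

```bash
ls; mkdir -p pics; python3 - <<'E'
from rig import arm
import cv2,json
s=arm.state(); print(s)
for n in ("scene","top","wrist"):
    print(n,arm.get_calibration(n))
    cv2.imwrite(f"pics/{n}0.png",arm.snapshot(n)[:,:,::-1])
E
```

```text
pics
{'clock': 0.0, 'joint_pos': array([ 1.07070689e+00,  3.78080606e-01,  7.95937877e-02,  1.27438693e+00,
       -1.21846245e-07,  1.46050649e+00]), 'qd': array([-8.80667573e-05,  1.45824821e-03, -9.15823870e-04,  1.67601536e-03,
       -7.90422909e-04, -9.72141017e-04]), 'joint_efforts': array([ 1.26171097e-03, -4.63600552e+01,  2.69877166e+01,  2.06899701e-02,
        4.27838995e-05,  6.20900408e-06]), 'tcp_pos': array([0.2183417 , 0.53159823, 0.40373805]), 'ee_rot': array([ 0.13624349,  0.69393946, -0.1376446 ,  0.69349816]), 'contact_force': array([ 0.26924192, -0.54155219,  0.26761767]), 'wrist_torque': array([-0.05457709,  0.03211117,  0.01589737]), 'grip_width': 0.9978759433391355}
scene {'fov_y': 51.357116896860234, 'cx': 283.8774430108632, 'cy': 206.84612912722656, 'R': array([[-0.63958889,  0.76871174, -0.00288507],
       [ 0.44263899,  0.36521392, -0.81895635],
       [-0.62848769, -0.52507243, -0.57384856]]), 't': array([ 0.36009931, -0.16265773,  1.80297483])}
top {'fov_y': 46.81396259792264, 'cx': 282.20919852115026, 'cy': 211.3885347023314, 'R': array([[-2.89716856e-02, -9.99567614e-01, -5.02253857e-03],
       [-9.88252679e-01,  2.93973111e-02, -1.49974801e-01],
       [ 1.50057603e-01,  6.18514409e-04, -9.88677062e-01]]), 't': array([-0.0093245 ,  0.53145473,  1.2019168 ])}
wrist {'fov_y': 60.28887440695327, 'cx': 279.4610586947557, 'cy': 208.55432933315453, 'R': array([[ 3.80206041e-01,  9.24901525e-01, -7.32095307e-04],
       [ 8.90721091e-01, -3.65941814e-01,  2.69634062e-01],
       [ 2.49117051e-01, -1.03168592e-01, -9.62962583e-01]]), 't': array([-0.57347996, -0.03438295,  0.37889616])}
```

View pics/scene0.png

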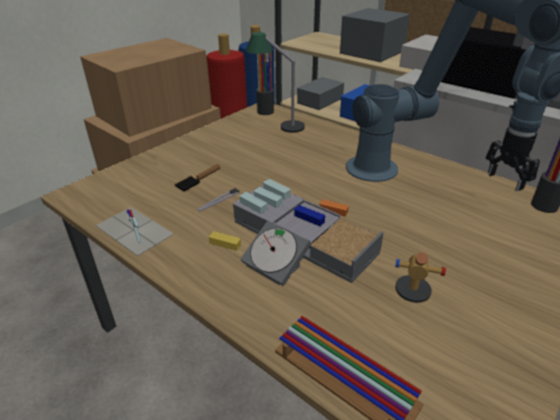

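View pics/top0.png

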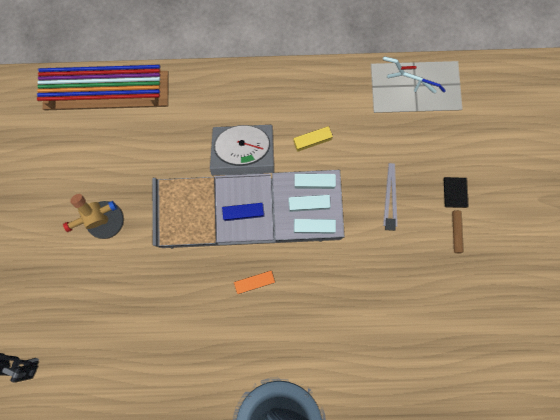

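View pics/wrist0.png

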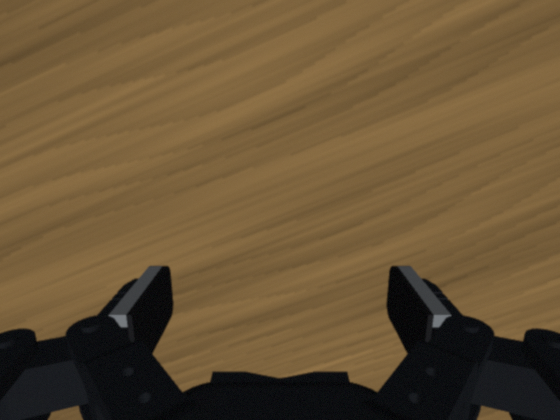

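```bash
cat > h.py <<'E'
import numpy as np,cv2
from rig import arm
def K(c):
    f=210/np.tan(np.radians(c['fov_y']/2)); return f
def ray(c,px,z):
    px=np.atleast_2d(np.asarray(px,float)); f=K(c)
    d=np.c_[(px[:,0]-c['cx'])/f,(px[:,1]-c['cy'])/f,np.ones(len(px))]@c['R']
    o=-c['R'].T@c['t']
    return o+d*((z-o[2])/d[:,2])[:,None]
def proj(c,X):
    p=np.atleast_2d(X)@c['R'].T+c['t']; return p[:,:2]/p[:,2:]*K(c)+[c['cx'],c['cy']]
def blobs(m,amin=60):
    cs,_=cv2.findContours(m.astype(np.uint8)*255,cv2.RETR_EXTERNAL,cv2.CHAIN_APPROX_NONE)
    return [c[:,0,:] for c in cs if cv2.contourArea(c)>amin]
def rect(c,cn,z):
    P=ray(c,cn,z)[:,:2].astype(np.float32)
    (cx,cy),(w,h),a=cv2.minAreaRect(P)
    if w<h: w,h=h,w; a+=90
    return np.round([cx,cy,w,h,(a+90)%180-90],4)
E
python3 - <<'E'
from h import *
c=arm.get_calibration("top"); im=cv2.imread("pics/top0.png")
print("cam",-c['R'].T@c['t'])
h=cv2.cvtColor(im,cv2.COLOR_BGR2HSV)
H,S,V=[h[:,:,i].astype(int) for i in range(3)]
roi=np.zeros(H.shape,bool); roi[115:255,150:350]=1
bl=roi&(H>110)&(H<130)&(S>150)
for b in blobs(bl): print("blue",b.min(0),b.max(0),rect(c,b,.072+.03))
cl=roi&(H>75)&(H<105)&(V>170)&(S>15)
for b in blobs(cl): print("clear",b.min(0),b.max(0),rect(c,b,.11))
g=roi&(H>40)&(H<80)&(S>120)
for b in blobs(g,10): print("green",b.min(0),b.max(0),b.mean(0))
r=roi&((H<8)|(H>172))&(S>150)
for b in blobs(r,5): print("red",b.min(0),b.max(0))
cv2.imwrite("pics/top0z.png",cv2.resize(im[115:255,145:350],None,fx=3.9,fy=3.9,interpolation=cv2.INTER_CUBIC))
E
```

```text
cam [ 0.34458466 -0.02568721  1.26796555]
blue [222 203] [263 219] [ 5.25000e-01  7.15000e-02  9.79000e-02  3.32000e-02 -8.52943e+01]
clear [294 219] [335 231] [ 4.85000e-01 -1.01600e-01  9.87000e-02  2.91000e-02  8.83008e+01]
clear [288 195] [330 209] [ 5.41700e-01 -9.01000e-02  1.00900e-01  3.12000e-02 -8.80791e+01]
clear [294 174] [335 186] [ 5.95400e-01 -1.06000e-01  1.00200e-01  2.99000e-02  8.82732e+01]
green [241 155] [252 161] [246.40740741 158.33333333]
```

View pics/top0z.png

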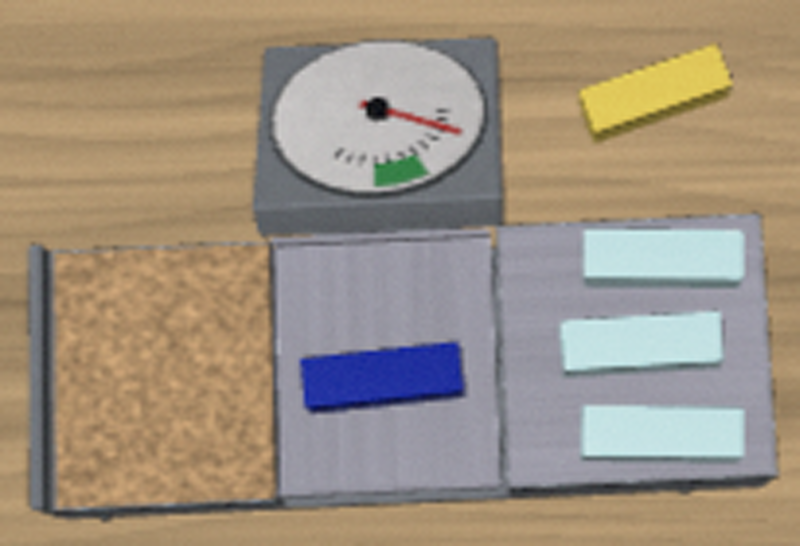

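```bash
python3 - <<'E'
from h import *
c=arm.get_calibration("top")
z=lambda p:np.array(p)/3.9+[145,115]-0.4
L=ray(c,z([(762,214),(775,474),(497,227),(503,492)]),.08)[:,:2]
S=ray(c,z([(53,250),(53,512),(270,240),(275,500)]),.066)[:,:2]
print(L.round(4)); print(S.round(4))
for A in (L,S):
  print(A.mean(0), 'yawx',np.degrees([np.arctan2(*(A[i]-A[j])[::-1]) for i,j in ((0,1),(2,3))]),'yawy',[np.degrees(np.arctan2(*(A[j]-A[i])[::-1])) for i,j in ((0,2),(1,3))])
yaw=np.arctan2(*(S.mean(0)-L.mean(0))[::-1])-np.pi/2; print('yaw',np.degrees(yaw))
# scale origin from ledge mid y=-159.5 , shelf mid 145
u=np.array([-np.sin(yaw),np.cos(yaw)]); print('o',L.mean(0)+.1595*u,S.mean(0)-.145*u)
D=ray(c,z([(377,108),(462,131),(400,172)]),.09); print(D.round(4))
E
```

```text
[[ 0.6269 -0.1729]
 [ 0.459  -0.1732]
 [ 0.6235 -0.0023]
 [ 0.4526 -0.0016]]
[[0.6201 0.2869]
 [0.4496 0.2853]
 [0.6225 0.1458]
 [0.4531 0.1439]]
[ 0.54048578 -0.08750048] yawx [ 0.10997155 -0.21306667] yawy [np.float64(91.14790440486402), np.float64(92.10875025564985)]
[0.5363427  0.21547838] yawx [0.53831799 0.62873114] yawy [np.float64(-89.026318021059), np.float64(-88.58462545104378)]
yaw 0.7834428015721557
o [0.5383049  0.07198461] [0.53832531 0.07049194]
[[0.7019 0.0727 0.09  ]
 [0.6849 0.0184 0.09  ]
 [0.659  0.0587 0.09  ]]
```

```bash
cat >> h.py <<'E'
from scipy.spatial.transform import Rotation as Ro
def tool():
    s=arm.state(); return s['tcp_pos'],Ro.from_quat(s['ee_rot']).as_matrix(),s
def go(x,y,z,yaw,tot=None):
    """print needed tool-axis shift (cm) and spin to put TCP at x,y,z with tool y along world (+-x) rotated by yaw deg"""
    p,R,s=tool()
    d=R.T@(np.array([x,y,z])-p)*100
    ty=np.arctan2(R[1,1],R[0,1]); e=np.radians(yaw)-ty; e=(e+np.pi/2)%np.pi-np.pi/2
    print('t',round(s['clock'],2),'tcp',p.round(4),'toolyaw',round(np.degrees(ty),2),'force',s['contact_force'].round(1),'grip',round(s['grip_width'],3),'j',s['joint_pos'].round(2))
    # spin about tool x (down) positive -> world yaw negative
    print('shift cm (now axes)',d.round(2),'spin',round(-e,3)); print('R',R.round(3).tolist())
    return d,-e
E
python3 - <<'E'
from h import *
go(.526,.0715,.40,4.7)
E
```

```text
t 0.15 tcp [0.2184 0.5317 0.404 ] toolyaw 67.66 force [0.4 0.1 0.7] grip 1.0 j [ 1.07  0.38  0.08  1.27 -0.    1.46]
shift cm (now axes) [  0.44 -30.87  45.94] spin 1.099
R [[-0.001, 0.38, 0.925], [-0.001, 0.925, -0.38], [-1.0, -0.002, -0.0]]
```

Call:
servo_tool:
  deltas:
    - {"tz": 4.8,"spin": 0.138}
    - {"tz": 4.8,"spin": 0.138}
    - {"tz": 4.8,"spin": 0.138}
    - {"tz": 4.8,"spin": 0.138}
    - {"tz": 4.8,"spin": 0.138}
    - {"tz": 4.8,"spin": 0.138}
    - {"tz": 4.8,"spin": 0.138}
    - {"tz": 4.8,"spin": 0.133}
    - {"tz": 4.8}
    - {"tz": 4.8}
  fingers: -0.1
  squeeze: 40

```text
invalid input at $.deltas[0]: expected keys tx, ty, tz, spin
```

```bash
python3 - <<'E'
from h import *
go(.526,.0715,.30,4.7)
E
```

```text
t 0.15 tcp [0.2184 0.5317 0.404 ] toolyaw 67.66 force [0.4 0.1 0.7] grip 1.0 j [ 1.07  0.38  0.08  1.27 -0.    1.46]
shift cm (now axes) [ 10.44 -30.86  45.94] spin 1.099
R [[-0.001, 0.38, 0.925], [-0.001, 0.925, -0.38], [-1.0, -0.002, -0.0]]
```

Call:
servo_tool:
  deltas:
    - {"tx": 0,"ty": 0,"tz": 4.8,"spin": 0.138}
    - {"tx": 0,"ty": 0,"tz": 4.8,"spin": 0.138}
    - {"tx": 0,"ty": 0,"tz": 4.8,"spin": 0.138}
    - {"tx": 0,"ty": 0,"tz": 4.8,"spin": 0.138}
    - {"tx": 0,"ty": 0,"tz": 4.8,"spin": 0.138}
    - {"tx": 0,"ty": 0,"tz": 4.8,"spin": 0.138}
    - {"tx": 0,"ty": 0,"tz": 4.8,"spin": 0.138}
    - {"tx": 0,"ty": 0,"tz": 4.8,"spin": 0.133}
    - {"tx": 0,"ty": 0,"tz": 4.8,"spin": 0}
    - {"tx": 0,"ty": 0,"tz": 4.8,"spin": 0}
  fingers: -0.1
  squeeze: 40

```text
clock: 1.15
tcp_pos: [0.4609, 0.1546, 0.4044]
ee_rot: [0.479, 0.52, -0.479, 0.52]
contact_force: [0.9, -0.5, -0.1]
grip_width: 0.551
```

```bash
python3 - <<'E'
from h import *
go(.526,.0715,.30,4.7)
E
```

```text
t 1.15 tcp [0.4609 0.1546 0.4044] toolyaw 4.7 force [ 0.9 -0.5 -0.1] grip 0.551 j [ 0.19  0.2  -0.17  1.21 -0.    1.68]
shift cm (now axes) [10.43  5.81  8.81] spin -0.0
R [[-0.0, 0.997, 0.082], [-0.0, 0.082, -0.997], [-1.0, -0.0, 0.0]]
```

Call:
servo_tool:
  deltas:
    - {"tx": 1.5,"ty": 1.0,"tz": 1.4,"spin": 0}
    - {"tx": 1.5,"ty": 1.0,"tz": 1.4,"spin": 0}
    - {"tx": 1.5,"ty": 1.0,"tz": 1.4,"spin": 0}
    - {"tx": 1.5,"ty": 1.0,"tz": 1.4,"spin": 0}
    - {"tx": 1.5,"ty": 1.0,"tz": 1.4,"spin": 0}
    - {"tx": 1.4,"ty": 0.8,"tz": 1.4,"spin": 0}
    - {"tx": 0,"ty": 0,"tz": 0,"spin": 0}
    - {"tx": 0,"ty": 0,"tz": 0,"spin": 0}
    - {"tx": 0,"ty": 0,"tz": 0,"spin": 0}
    - {"tx": 0,"ty": 0,"tz": 0,"spin": 0}

```text
clock: 2.15
tcp_pos: [0.5257, 0.0781, 0.3165]
ee_rot: [0.479, 0.52, -0.479, 0.521]
contact_force: [-0.3, -0.2, 0.0]
grip_width: 0.556
```

```bash
python3 - <<'E'
from h import *
go(.526,.0715,.254,4.7)
c=arm.get_calibration("wrist"); im=arm.snapshot("wrist")[:,:,::-1].copy(); cv2.imwrite("pics/w1.png",im)
h=cv2.cvtColor(im,cv2.COLOR_BGR2HSV)
H,S,V=[h[:,:,i].astype(int) for i in range(3)]
for b in blobs((H>110)&(H<130)&(S>150)): print("blue",b.min(0),b.max(0),rect(c,b,.102))
E
```

```text
t 2.15 tcp [0.5257 0.0781 0.3165] toolyaw 4.75 force [-0.3 -0.2  0. ] grip 0.556 j [ 0.03  0.33 -0.22  1.02  0.    1.52]
shift cm (now axes) [ 6.25 -0.03  0.66] spin 0.001
R [[0.001, 0.997, 0.083], [0.0, 0.083, -0.997], [-1.0, 0.001, -0.0]]
blue [246 151] [306 327] [ 5.23600e-01  7.36000e-02  1.02000e-01  3.09000e-02 -8.54334e+01]
```

View pics/w1.png

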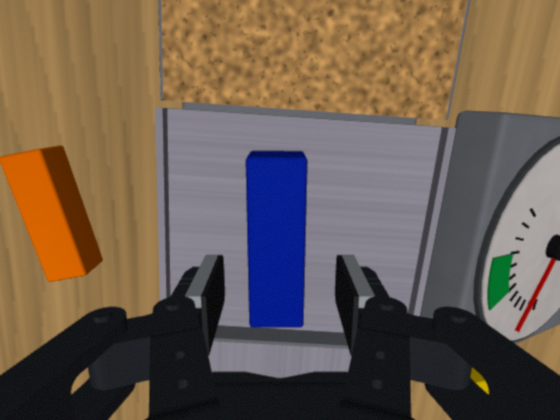

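Call:
servo_tool:
  deltas:
    - {"tx": 1.0,"ty": -0.1,"tz": 0.5,"spin": 0}
    - {"tx": 1.2,"ty": 0,"tz": 0,"spin": 0}
    - {"tx": 1.2,"ty": 0,"tz": 0,"spin": 0}
    - {"tx": 1.2,"ty": 0,"tz": 0,"spin": 0}
    - {"tx": 1.0,"ty": 0,"tz": 0,"spin": 0}
    - {"tx": 0.7,"ty": 0,"tz": 0,"spin": 0}
    - {"tx": 0.5,"ty": 0,"tz": 0,"spin": 0}
    - {"tx": 0,"ty": 0,"tz": 0,"spin": 0}
    - {"tx": 0,"ty": 0,"tz": 0,"spin": 0}
    - {"tx": 0,"ty": 0,"tz": 0,"spin": 0}

```text
clock: 3.2
tcp_pos: [0.5254, 0.0725, 0.2483]
ee_rot: [0.479, 0.52, -0.479, 0.52]
contact_force: [-0.5, -0.2, 0.2]
grip_width: 0.549
```

Call:
servo_tool:
  deltas:
    - {"tx": 0,"ty": 0,"tz": 0,"spin": 0}
    - {"tx": 0,"ty": 0,"tz": 0,"spin": 0}
    - {"tx": 0,"ty": 0,"tz": 0,"spin": 0}
    - {"tx": 0,"ty": 0,"tz": 0,"spin": 0}
    - {"tx": 0,"ty": 0,"tz": 0,"spin": 0}
    - {"tx": 0,"ty": 0,"tz": 0,"spin": 0}
    - {"tx": 0,"ty": 0,"tz": 0,"spin": 0}
    - {"tx": 0,"ty": 0,"tz": 0,"spin": 0}
    - {"tx": 0,"ty": 0,"tz": 0,"spin": 0}
    - {"tx": 0,"ty": 0,"tz": 0,"spin": 0}
  fingers: 1
  squeeze: 40

```text
clock: 4.2
tcp_pos: [0.5253, 0.0725, 0.2478]
ee_rot: [0.479, 0.52, -0.479, 0.52]
contact_force: [1.1, -0.3, 0.1]
grip_width: 0.367
```

```bash
python3 - <<'E'
from h import *
go(.5365,.2165,.29,0.8)
E
```

```text
t 4.2 tcp [0.5253 0.0725 0.2478] toolyaw 4.7 force [ 1.1 -0.3  0.1] grip 0.367 j [ 0.02  0.39 -0.33  0.85  0.    1.51]
shift cm (now axes) [ -4.22   2.3  -14.26] spin 0.068
R [[0.001, 0.997, 0.082], [0.0, 0.082, -0.997], [-1.0, 0.001, -0.0]]
```

Call:
servo_tool:
  deltas:
    - {"tx": -0.8,"ty": 0,"tz": 0,"spin": 0}
    - {"tx": -1.2,"ty": 0,"tz": 0,"spin": 0}
    - {"tx": -1.2,"ty": 0,"tz": 0,"spin": 0}
    - {"tx": 0,"ty": 0.4,"tz": -1.5,"spin": 0}
    - {"tx": 0,"ty": 0.4,"tz": -2.5,"spin": 0.02}
    - {"tx": 0,"ty": 0.4,"tz": -3.0,"spin": 0.02}
    - {"tx": 0,"ty": 0.4,"tz": -3.0,"spin": 0.02}
    - {"tx": 0,"ty": 0.4,"tz": -2.5,"spin": 0.01}
    - {"tx": 0,"ty": 0.3,"tz": -1.3,"spin": 0}
    - {"tx": 0,"ty": 0,"tz": -0.6,"spin": 0}

```text
clock: 5.2
tcp_pos: [0.541, 0.219, 0.2797]
ee_rot: [0.497, 0.503, -0.496, 0.504]
contact_force: [-0.1, -0.0, -1.8]
grip_width: 0.367
```

Call:
servo_tool:
  deltas:
    - {"tx": 0,"ty": 0,"tz": 0,"spin": 0}
    - {"tx": 0,"ty": 0,"tz": 0,"spin": 0}
    - {"tx": 0.5,"ty": 0,"tz": 0,"spin": 0}
    - {"tx": 0.8,"ty": 0,"tz": 0,"spin": 0}
    - {"tx": 0.8,"ty": 0,"tz": 0,"spin": 0}
    - {"tx": 0.4,"ty": 0,"tz": 0,"spin": 0}
    - {"tx": 0.3,"ty": 0,"tz": 0,"spin": 0}
    - {"tx": 0,"ty": 0,"tz": 0,"spin": 0}
    - {"tx": 0,"ty": 0,"tz": 0,"spin": 0}
    - {"tx": 0,"ty": 0,"tz": 0,"spin": 0}

```text
clock: 6.2
tcp_pos: [0.5411, 0.2175, 0.2521]
ee_rot: [0.497, 0.503, -0.497, 0.503]
contact_force: [0.9, -0.4, -2.5]
grip_width: 0.363
```

```bash
python3 - <<'E'
from h import *
go(.5365,.2165,.242,0.8)
for n in ("scene","wrist"):
    cv2.imwrite(f"pics/{n}2.png",arm.snapshot(n)[:,:,::-1])
E
```

```text
t 6.2 tcp [0.5411 0.2175 0.2521] toolyaw 0.69 force [ 0.9 -0.4 -2.5] grip 0.363 j [ 0.27  0.48 -0.17  0.92  0.    1.83]
shift cm (now axes) [ 1.01 -0.46  0.1 ] spin -0.002
R [[0.001, 1.0, 0.012], [0.0, 0.012, -1.0], [-1.0, 0.001, -0.0]]
```

View pics/wrist2.png

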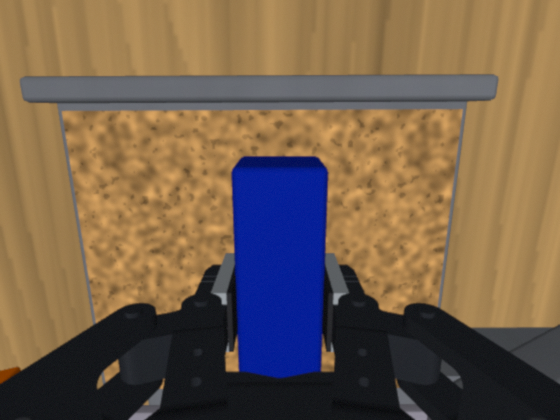

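View pics/scene2.png

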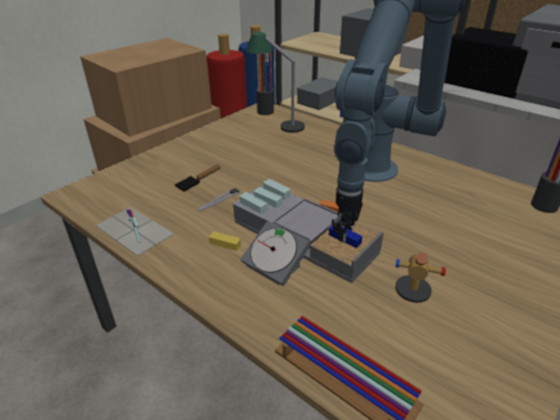

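Call:
servo_tool:
  deltas:
    - {"tx": 0.4,"ty": -0.2,"tz": 0,"spin": 0}
    - {"tx": 0.3,"ty": -0.2,"tz": 0,"spin": 0}
    - {"tx": 0.2,"ty": 0,"tz": 0,"spin": 0}
    - {"tx": 0.1,"ty": 0,"tz": 0,"spin": 0}
    - {"tx": 0,"ty": 0,"tz": 0,"spin": 0}
    - {"tx": 0,"ty": 0,"tz": 0,"spin": 0}
    - {"tx": 0,"ty": 0,"tz": 0,"spin": 0}
    - {"tx": 0,"ty": 0,"tz": 0,"spin": 0}
    - {"tx": 0,"ty": 0,"tz": 0,"spin": 0}
    - {"tx": 0,"ty": 0,"tz": 0,"spin": 0}

```text
clock: 7.3
tcp_pos: [0.5362, 0.2173, 0.2428]
ee_rot: [0.497, 0.503, -0.497, 0.503]
contact_force: [-5.2, -1.7, 7.5]
grip_width: 0.367
```

Call:
servo_tool:
  deltas:
    - {"tx": 0,"ty": 0,"tz": 0,"spin": 0}
    - {"tx": 0,"ty": 0,"tz": 0,"spin": 0}
    - {"tx": 0,"ty": 0,"tz": 0,"spin": 0}
    - {"tx": -0.5,"ty": 0,"tz": 0,"spin": 0}
    - {"tx": -1.0,"ty": 0,"tz": 0,"spin": 0}
    - {"tx": -2,"ty": 0,"tz": 0,"spin": 0}
    - {"tx": -2.5,"ty": 0,"tz": 0,"spin": 0}
    - {"tx": -2,"ty": 0,"tz": 2,"spin": 0}
    - {"tx": -1,"ty": 0,"tz": 3,"spin": 0}
    - {"tx": 0,"ty": 0,"tz": 4,"spin": 0}
  fingers: -0.1

```text
clock: 8.3
tcp_pos: [0.539, 0.1276, 0.3349]
ee_rot: [0.498, 0.502, -0.495, 0.505]
contact_force: [0.6, -0.8, -0.0]
grip_width: 0.55
```

Call:
servo_tool:
  deltas:
    - {"tx": 0,"ty": -0.5,"tz": 4,"spin": 0.01}
    - {"tx": 0,"ty": -1,"tz": 4,"spin": 0.01}
    - {"tx": 0,"ty": -1,"tz": 4,"spin": 0.01}
    - {"tx": 0,"ty": -1,"tz": 4,"spin": 0.01}
    - {"tx": 0,"ty": -1,"tz": 4,"spin": 0}
    - {"tx": 0,"ty": -0.5,"tz": 2,"spin": 0}
    - {"tx": 0,"ty": 0,"tz": 1,"spin": 0}
    - {"tx": 0,"ty": 0,"tz": 0,"spin": 0}
    - {"tx": 0,"ty": 0,"tz": 0,"spin": 0}
    - {"tx": 0,"ty": 0,"tz": 0,"spin": 0}
  fingers: 0.04

```text
clock: 9.3
tcp_pos: [0.4859, -0.1009, 0.3318]
ee_rot: [0.507, 0.493, -0.506, 0.493]
contact_force: [0.1, 0.0, -0.1]
grip_width: 0.48
```

```bash
python3 - <<'E'
from h import *
go(.486,-.1016,.262,-1.7)
c=arm.get_calibration("wrist"); im=arm.snapshot("wrist")[:,:,::-1].copy(); cv2.imwrite("pics/w3.png",im)
h=cv2.cvtColor(im,cv2.COLOR_BGR2HSV)
H,S,V=[h[:,:,i].astype(int) for i in range(3)]
for b in blobs((H>75)&(H<105)&(V>150)&(S>15),200): print("clear",b.min(0),b.max(0),rect(c,b,.11))
im=arm.snapshot("top")[:,:,::-1].copy();cv2.imwrite("pics/top3.png",im)
E
```

```text
t 9.3 tcp [ 0.4859 -0.1009  0.3318] toolyaw -1.5 force [ 0.1  0.  -0.1] grip 0.48 j [-0.33  0.25 -0.28  1.03  0.    1.26]
shift cm (now axes) [6.98 0.01 0.07] spin 0.003
R [[0.0, 1.0, -0.026], [0.0, -0.026, -1.0], [-1.0, 0.0, -0.0]]
clear [438 151] [513 314] [ 5.93600e-01 -1.06300e-01  9.71000e-02  2.89000e-02  8.76061e+01]
clear [247 146] [301 310] [ 4.81700e-01 -1.01000e-01  9.71000e-02  2.90000e-02  8.76823e+01]
clear [350 122] [405 291] [ 5.39000e-01 -9.04000e-02  9.72000e-02  2.90000e-02 -8.82868e+01]
```

View pics/w3.png

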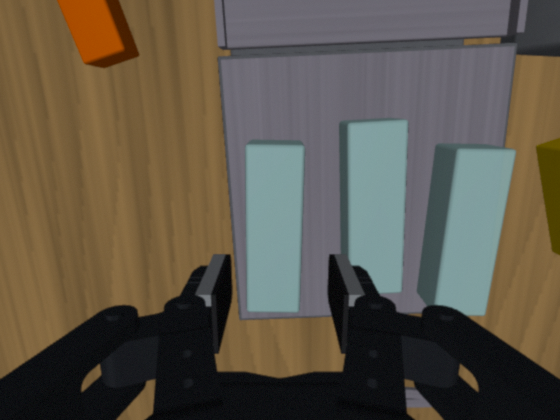

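View pics/top3.png

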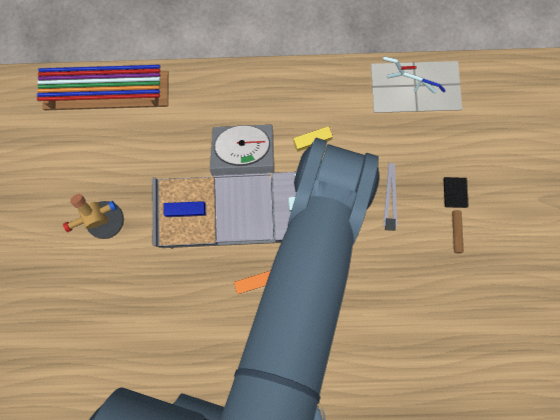

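Call:
servo_tool:
  deltas:
    - {"tx": 1.0,"ty": -0.3,"tz": 0,"spin": 0.01}
    - {"tx": 1.5,"ty": 0,"tz": 0,"spin": 0}
    - {"tx": 1.5,"ty": 0,"tz": 0,"spin": 0}
    - {"tx": 1.2,"ty": 0,"tz": 0,"spin": 0}
    - {"tx": 0.8,"ty": 0,"tz": 0,"spin": 0}
    - {"tx": 0.6,"ty": 0,"tz": 0,"spin": 0}
    - {"tx": 0.4,"ty": 0,"tz": 0,"spin": 0}
    - {"tx": 0,"ty": 0,"tz": 0,"spin": 0}
    - {"tx": 0,"ty": 0,"tz": 0,"spin": 0}
    - {"tx": 0,"ty": 0,"tz": 0,"spin": 0}

```text
clock: 10.4
tcp_pos: [0.4828, -0.102, 0.2622]
ee_rot: [0.51, 0.49, -0.509, 0.491]
contact_force: [0.7, 0.5, 0.2]
grip_width: 0.478
```

Call:
servo_tool:
  deltas:
    - {"tx": 0,"ty": 0,"tz": 0,"spin": 0}
    - {"tx": 0,"ty": 0,"tz": 0,"spin": 0}
    - {"tx": 0,"ty": 0,"tz": 0,"spin": 0}
    - {"tx": 0,"ty": 0,"tz": 0,"spin": 0}
    - {"tx": 0,"ty": 0,"tz": 0,"spin": 0}
    - {"tx": -0.5,"ty": 0,"tz": 0,"spin": 0}
    - {"tx": -1.0,"ty": 0,"tz": 0,"spin": 0}
    - {"tx": -1.5,"ty": 0,"tz": 0,"spin": 0}
    - {"tx": -1,"ty": 0,"tz": -1,"spin": 0}
    - {"tx": 0,"ty": 0,"tz": -2,"spin": 0}
  fingers: 1

```text
clock: 11.4
tcp_pos: [0.4846, -0.0722, 0.3036]
ee_rot: [0.511, 0.489, -0.509, 0.491]
contact_force: [1.9, -0.3, -3.2]
grip_width: 0.36
```

```bash
python3 - <<'E'
from h import *
go(.486,.071,.285,0.8)
E
```

```text
t 11.4 tcp [ 0.4846 -0.0722  0.3036] toolyaw -2.3 force [ 1.9 -0.3 -3.2] grip 0.36 j [-0.28  0.26 -0.35  0.95  0.    1.33]
shift cm (now axes) [  1.85  -0.44 -14.31] spin -0.054
R [[0.003, 0.999, -0.04], [-0.001, -0.04, -0.999], [-1.0, 0.003, 0.001]]
```

Call:
servo_tool:
  deltas:
    - {"tx": 0,"ty": 0,"tz": -2.5,"spin": -0.02}
    - {"tx": 0,"ty": 0,"tz": -2.5,"spin": -0.02}
    - {"tx": 0,"ty": -0.2,"tz": -2.5,"spin": -0.01}
    - {"tx": 0.4,"ty": -0.2,"tz": -2.5,"spin": 0}
    - {"tx": 0.5,"ty": 0,"tz": -1.5,"spin": 0}
    - {"tx": 0.5,"ty": 0,"tz": -0.8,"spin": 0}
    - {"tx": 0.5,"ty": 0,"tz": 0,"spin": 0}
    - {"tx": 0,"ty": 0,"tz": 0,"spin": 0}
    - {"tx": 0,"ty": 0,"tz": 0,"spin": 0}
    - {"tx": 0,"ty": 0,"tz": 0,"spin": 0}

```text
clock: 12.4
tcp_pos: [0.4807, 0.0504, 0.2829]
ee_rot: [0.497, 0.503, -0.497, 0.503]
contact_force: [0.6, 0.3, -2.8]
grip_width: 0.369
```

```bash
python3 - <<'E'
from h import *
go(.4855,.071,.255,0.8)
c=arm.get_calibration("wrist"); im=arm.snapshot("wrist")[:,:,::-1].copy(); cv2.imwrite("pics/w4.png",im)
E
```

```text
t 12.4 tcp [0.4807 0.0504 0.2829] toolyaw 0.62 force [ 0.6  0.3 -2.8] grip 0.369 j [-0.03  0.27 -0.4   0.9  -0.    1.53]
shift cm (now axes) [ 2.79  0.5  -2.06] spin -0.003
R [[0.0, 1.0, 0.011], [-0.0, 0.011, -1.0], [-1.0, 0.0, 0.0]]
```

View pics/w4.png

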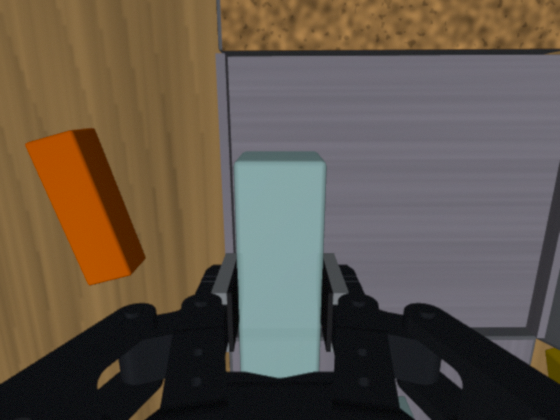

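```bash
python3 - <<'E'
from h import *
c=arm.get_calibration("wrist")
print(ray(c,[(231,100),(557,150),(231,200),(552,200)],.078).round(4), ray(c,[(220,100),(560,160)],.087).round(4))
print(ray(c,[(222,52),(540,327)],.078).round(4))
E
```

```text
[[0.4569 0.1213 0.078 ]
 [0.6128 0.1    0.078 ]
 [0.4556 0.0736 0.078 ]
 [0.6157 0.0753 0.078 ]] [[0.4532 0.1211 0.087 ]
 [0.6083 0.0964 0.087 ]]
[[0.4534 0.1419 0.078 ]
 [0.6245 0.0029 0.078 ]]
```

Call:
servo_tool:
  deltas:
    - {"tx": 0,"ty": 0.3,"tz": -1.0,"spin": 0}
    - {"tx": 0,"ty": 0,"tz": -1.1,"spin": 0}
    - {"tx": 0.5,"ty": 0,"tz": 0,"spin": 0}
    - {"tx": 0.7,"ty": 0,"tz": 0,"spin": 0}
    - {"tx": 0.6,"ty": 0,"tz": 0,"spin": 0}
    - {"tx": 0.4,"ty": 0,"tz": 0,"spin": 0}
    - {"tx": 0.3,"ty": 0,"tz": 0,"spin": 0}
    - {"tx": 0.2,"ty": 0,"tz": 0,"spin": 0}
    - {"tx": 0,"ty": 0,"tz": 0,"spin": 0}
    - {"tx": 0,"ty": 0,"tz": 0,"spin": 0}

```text
clock: 13.45
tcp_pos: [0.4832, 0.072, 0.2559]
ee_rot: [0.497, 0.503, -0.497, 0.503]
contact_force: [-0.7, -0.7, -1.4]
grip_width: 0.363
```

```bash
python3 - <<'E'
from h import *
go(.484,.072,.255,0.8)
E
```

```text
t 13.45 tcp [0.4832 0.072  0.2559] toolyaw 0.68 force [-0.7 -0.7 -1.4] grip 0.363 j [ 0.02  0.31 -0.43  0.84 -0.    1.58]
shift cm (now axes) [0.09 0.08 0.  ] spin -0.002
R [[0.0, 1.0, 0.012], [-0.0, 0.012, -1.0], [-1.0, 0.0, 0.0]]
```

Call:
servo_tool:
  deltas:
    - {"tx": 0.2,"ty": 0,"tz": 0,"spin": 0}
    - {"tx": 0.1,"ty": 0,"tz": 0,"spin": 0}
    - {"tx": 0,"ty": 0,"tz": 0,"spin": 0}
    - {"tx": 0,"ty": 0,"tz": 0,"spin": 0}
    - {"tx": 0,"ty": 0,"tz": 0,"spin": 0}
    - {"tx": 0,"ty": 0,"tz": 0,"spin": 0}
    - {"tx": 0,"ty": 0,"tz": 0,"spin": 0}
    - {"tx": 0,"ty": 0,"tz": 0,"spin": 0}
    - {"tx": 0,"ty": 0,"tz": 0,"spin": 0}
    - {"tx": 0,"ty": 0,"tz": 0,"spin": 0}

```text
clock: 14.45
tcp_pos: [0.4834, 0.072, 0.2528]
ee_rot: [0.497, 0.503, -0.497, 0.503]
contact_force: [1.0, -1.3, -0.2]
grip_width: 0.369
```

Call:
servo_tool:
  deltas:
    - {"tx": 0,"ty": 0,"tz": 0,"spin": 0}
    - {"tx": 0,"ty": 0,"tz": 0,"spin": 0}
    - {"tx": 0,"ty": 0,"tz": 0,"spin": 0}
    - {"tx": 0,"ty": 0,"tz": 0,"spin": 0}
    - {"tx": -0.5,"ty": 0,"tz": 0,"spin": 0}
    - {"tx": -1.0,"ty": 0,"tz": 0,"spin": 0}
    - {"tx": -1.5,"ty": 0,"tz": 0,"spin": 0}
    - {"tx": -2.0,"ty": 0,"tz": 0,"spin": 0}
    - {"tx": -2,"ty": 0,"tz": 0,"spin": 0}
    - {"tx": -1,"ty": 0,"tz": 0,"spin": 0}
  fingers: 0.04

```text
clock: 15.45
tcp_pos: [0.483, 0.0722, 0.3347]
ee_rot: [0.497, 0.503, -0.497, 0.503]
contact_force: [0.3, 0.1, -0.0]
grip_width: 0.479
```

```bash
python3 - <<'E'
from h import *
go(.593,-.106,.33,-2)
c=arm.get_calibration("wrist"); im=arm.snapshot("wrist")[:,:,::-1].copy(); cv2.imwrite("pics/w5.png",im)
E
```

```text
t 15.45 tcp [0.483  0.0722 0.3347] toolyaw 0.69 force [ 0.3  0.1 -0. ] grip 0.479 j [ 0.02  0.24 -0.3   1.03  0.    1.58]
shift cm (now axes) [ 0.48 10.78 17.95] spin 0.047
R [[0.001, 1.0, 0.012], [0.0, 0.012, -1.0], [-1.0, 0.001, -0.0]]
```

View pics/w5.png

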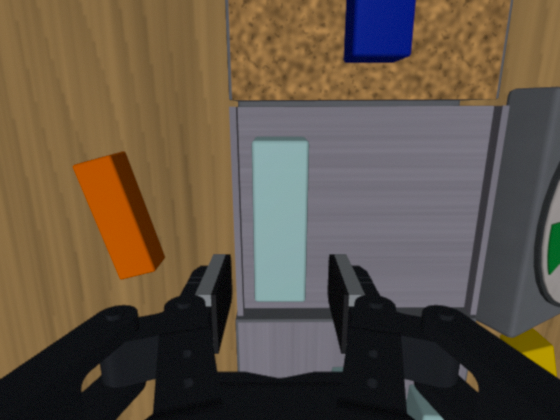

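Call:
servo_tool:
  deltas:
    - {"tx": 0,"ty": 1.0,"tz": 1.5,"spin": 0.01}
    - {"tx": 0,"ty": 1.7,"tz": 3.0,"spin": 0.01}
    - {"tx": 0,"ty": 2.0,"tz": 4.0,"spin": 0.02}
    - {"tx": 0,"ty": 2.0,"tz": 4.0,"spin": 0.01}
    - {"tx": 0,"ty": 2.0,"tz": 3.0,"spin": 0}
    - {"tx": 0,"ty": 1.5,"tz": 1.7,"spin": 0}
    - {"tx": 0,"ty": 0.8,"tz": 0.8,"spin": 0}
    - {"tx": 0,"ty": 0,"tz": 0,"spin": 0}
    - {"tx": 0,"ty": 0,"tz": 0,"spin": 0}
    - {"tx": 0,"ty": 0,"tz": 0,"spin": 0}

```text
clock: 16.5
tcp_pos: [0.5891, -0.1088, 0.3326]
ee_rot: [-0.509, -0.491, 0.509, -0.49]
contact_force: [-0.6, -0.4, -0.7]
grip_width: 0.479
```

```bash
python3 - <<'E'
from h import *
c=arm.get_calibration("wrist"); im=arm.snapshot("wrist")[:,:,::-1].copy(); cv2.imwrite("pics/w6.png",im)
h=cv2.cvtColor(im,cv2.COLOR_BGR2HSV)
H,S,V=[h[:,:,i].astype(int) for i in range(3)]
for b in blobs((H>75)&(H<105)&(V>150)&(S>15),200): print("clear",b.min(0),b.max(0),rect(c,b,.11))
go(.594,-.106,.262,-2)
E
```

```text
clear [263 141] [317 305] [ 5.93400e-01 -1.06300e-01  9.67000e-02  2.88000e-02  8.76085e+01]
clear [149 112] [220 285] [ 5.38800e-01 -9.03000e-02  9.70000e-02  2.89000e-02 -8.81829e+01]
t 16.55 tcp [ 0.5892 -0.1088  0.3327] toolyaw -2.09 force [-1.   0.2 -0.4] grip 0.479 j [-0.29  0.45  0.01  1.13  0.    1.32]
shift cm (now axes) [ 7.07  0.47 -0.3 ] spin -0.002
R [[-0.001, 0.999, -0.037], [0.0, -0.037, -0.999], [-1.0, -0.001, -0.0]]
```

View pics/w6.png

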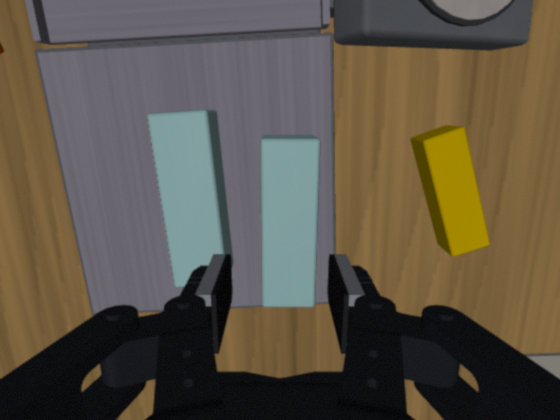

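Call:
servo_tool:
  deltas:
    - {"tx": 0.5,"ty": 0.25,"tz": -0.15,"spin": 0}
    - {"tx": 1.3,"ty": 0.2,"tz": -0.1,"spin": 0}
    - {"tx": 1.7,"ty": 0,"tz": 0,"spin": 0}
    - {"tx": 1.4,"ty": 0,"tz": 0,"spin": 0}
    - {"tx": 1.0,"ty": 0,"tz": 0,"spin": 0}
    - {"tx": 0.6,"ty": 0,"tz": 0,"spin": 0}
    - {"tx": 0.5,"ty": 0,"tz": 0,"spin": 0}
    - {"tx": 0,"ty": 0,"tz": 0,"spin": 0}
    - {"tx": 0,"ty": 0,"tz": 0,"spin": 0}
    - {"tx": 0,"ty": 0,"tz": 0,"spin": 0}

```text
clock: 17.55
tcp_pos: [0.5948, -0.1078, 0.2634]
ee_rot: [0.51, 0.49, -0.509, 0.491]
contact_force: [-0.4, -0.2, -0.1]
grip_width: 0.481
```

Call:
servo_tool:
  deltas:
    - {"tx": 0,"ty": 0,"tz": 0,"spin": 0}
    - {"tx": 0,"ty": 0,"tz": 0,"spin": 0}
    - {"tx": 0,"ty": 0,"tz": 0,"spin": 0}
    - {"tx": 0,"ty": 0,"tz": 0,"spin": 0}
    - {"tx": 0,"ty": 0,"tz": 0,"spin": 0}
    - {"tx": -0.5,"ty": 0,"tz": 0,"spin": 0}
    - {"tx": -1.0,"ty": 0,"tz": 0,"spin": 0}
    - {"tx": -1.5,"ty": 0,"tz": 0,"spin": 0}
    - {"tx": -1.0,"ty": 0,"tz": 0,"spin": 0}
    - {"tx": 0,"ty": 0,"tz": 0,"spin": 0}
  fingers: 1

```text
clock: 18.55
tcp_pos: [0.5952, -0.1079, 0.3045]
ee_rot: [0.51, 0.489, -0.509, 0.491]
contact_force: [-0.5, 0.2, -2.8]
grip_width: 0.366
```

```bash
python3 - <<'E'
from h import *
go(.582,.072,.285,0.8)
E
```

```text
t 18.55 tcp [ 0.5952 -0.1079  0.3045] toolyaw -2.18 force [-0.5  0.2 -2.8] grip 0.366 j [-0.28  0.48 -0.02  1.06  0.    1.32]
shift cm (now axes) [  1.94  -2.   -17.93] spin -0.052
R [[0.003, 0.999, -0.038], [-0.001, -0.038, -0.999], [-1.0, 0.003, 0.001]]
```

Call:
servo_tool:
  deltas:
    - {"tx": 0,"ty": -0.3,"tz": -1.5,"spin": -0.02}
    - {"tx": 0,"ty": -0.3,"tz": -3.0,"spin": -0.02}
    - {"tx": 0,"ty": -0.3,"tz": -4.0,"spin": -0.012}
    - {"tx": 0,"ty": -0.3,"tz": -4.0,"spin": 0}
    - {"tx": 0,"ty": -0.2,"tz": -3.0,"spin": 0}
    - {"tx": 0.5,"ty": 0,"tz": -1.5,"spin": 0}
    - {"tx": 0.5,"ty": 0,"tz": -0.6,"spin": 0}
    - {"tx": 0.5,"ty": 0,"tz": 0,"spin": 0}
    - {"tx": 0,"ty": 0,"tz": 0,"spin": 0}
    - {"tx": 0,"ty": 0,"tz": 0,"spin": 0}

```text
clock: 19.55
tcp_pos: [0.5803, 0.0671, 0.2873]
ee_rot: [0.497, 0.503, -0.497, 0.503]
contact_force: [0.4, -0.5, -3.1]
grip_width: 0.361
```

```bash
python3 - <<'E'
from h import *
go(.582,.071,.249,0.8)
c=arm.get_calibration("wrist"); im=arm.snapshot("wrist")[:,:,::-1].copy(); cv2.imwrite("pics/w7.png",im)
E
```

```text
t 19.55 tcp [0.5803 0.0671 0.2873] toolyaw 0.7 force [ 0.4 -0.5 -3.1] grip 0.361 j [ 0.01  0.45 -0.11  1.   -0.    1.57]
shift cm (now axes) [ 3.83  0.18 -0.39] spin -0.002
R [[-0.001, 1.0, 0.012], [-0.0, 0.012, -1.0], [-1.0, -0.001, 0.0]]
```

View pics/w7.png

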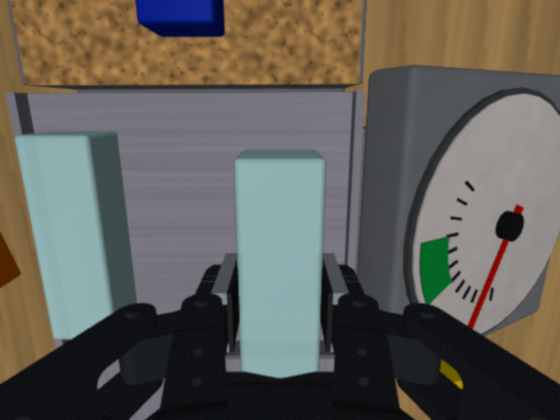

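Call:
servo_tool:
  deltas:
    - {"tx": 0.3,"ty": 0.05,"tz": -0.4,"spin": 0}
    - {"tx": 0.7,"ty": 0,"tz": 0,"spin": 0}
    - {"tx": 0.8,"ty": 0,"tz": 0,"spin": 0}
    - {"tx": 0.7,"ty": 0,"tz": 0,"spin": 0}
    - {"tx": 0.4,"ty": 0,"tz": 0,"spin": 0}
    - {"tx": 0.3,"ty": 0,"tz": 0,"spin": 0}
    - {"tx": 0.3,"ty": 0,"tz": 0,"spin": 0}
    - {"tx": 0.2,"ty": 0,"tz": 0,"spin": 0}
    - {"tx": 0,"ty": 0,"tz": 0,"spin": 0}
    - {"tx": 0,"ty": 0,"tz": 0,"spin": 0}

```text
clock: 20.6
tcp_pos: [0.5807, 0.0724, 0.251]
ee_rot: [0.497, 0.503, -0.496, 0.504]
contact_force: [-1.6, 0.3, -0.2]
grip_width: 0.365
```

```bash
python3 - <<'E'
from h import *
go(.581,.071,.249,0.8)
E
```

```text
t 20.6 tcp [0.5807 0.0724 0.251 ] toolyaw 0.8 force [-1.6  0.3 -0.2] grip 0.365 j [ 0.02  0.48 -0.16  0.92  0.    1.57]
shift cm (now axes) [0.2  0.03 0.14] spin 0.0
R [[0.0, 1.0, 0.014], [0.0, 0.014, -1.0], [-1.0, 0.0, -0.0]]
```

Call:
servo_tool:
  deltas:
    - {"tx": 0,"ty": 0,"tz": 0,"spin": 0}
    - {"tx": 0,"ty": 0,"tz": 0,"spin": 0}
    - {"tx": 0,"ty": 0,"tz": 0,"spin": 0}
    - {"tx": 0,"ty": 0,"tz": 0,"spin": 0}
    - {"tx": -0.5,"ty": 0,"tz": 0,"spin": 0}
    - {"tx": -1.0,"ty": 0,"tz": 0,"spin": 0}
    - {"tx": -1.5,"ty": 0,"tz": 0,"spin": 0}
    - {"tx": -2.0,"ty": 0,"tz": 0,"spin": 0}
    - {"tx": -1,"ty": -2,"tz": 0,"spin": 0}
    - {"tx": 0,"ty": -2.8,"tz": 0,"spin": 0}
  fingers: 0.12

```text
clock: 21.6
tcp_pos: [0.5343, 0.0716, 0.3137]
ee_rot: [0.498, 0.502, -0.495, 0.505]
contact_force: [1.0, 0.1, -0.0]
grip_width: 0.437
```

Call:
servo_tool:
  deltas:
    - {"tx": 0,"ty": 0,"tz": 0,"spin": 0}
    - {"tx": 0,"ty": 0,"tz": 0,"spin": 0}
    - {"tx": 0,"ty": 0,"tz": 0,"spin": 0}
    - {"tx": 0,"ty": 0,"tz": 0,"spin": 0}
    - {"tx": 0,"ty": 0,"tz": 0,"spin": 0}
    - {"tx": 0,"ty": 0,"tz": 0,"spin": 0}
    - {"tx": 0,"ty": 0,"tz": 0,"spin": 0}
    - {"tx": 0,"ty": 0,"tz": 0,"spin": 0}
    - {"tx": 0,"ty": 0,"tz": 0,"spin": 0}
    - {"tx": 0,"ty": 0,"tz": 0,"spin": 0}
  fingers: 1
  squeeze: 20

```text
clock: 22.6
tcp_pos: [0.5326, 0.0717, 0.3107]
ee_rot: [0.497, 0.504, -0.496, 0.503]
contact_force: [0.4, 0.1, -0.7]
grip_width: -0.001
```

```bash
python3 - <<'E'
from h import *
c=arm.get_calibration("wrist"); im=arm.snapshot("wrist")[:,:,::-1].copy(); cv2.imwrite("pics/w8.png",im)
h=cv2.cvtColor(im,cv2.COLOR_BGR2HSV)
H,S,V=[h[:,:,i].astype(int) for i in range(3)]
for b in blobs((H>75)&(H<105)&(V>150)&(S>15),200): print("clear",b.min(0),b.max(0),rect(c,b,.096))
go(.532,.072,.252,0.8)
E
```

```text
clear [337 143] [403 311] [ 5.79700e-01  7.51000e-02  9.55000e-02  3.01000e-02 -8.92429e+01]
clear [153 142] [219 311] [ 4.82600e-01  7.41000e-02  9.60000e-02  3.01000e-02 -8.93367e+01]
t 22.65 tcp [0.5326 0.0717 0.3107] toolyaw 0.8 force [-0.4  0.4 -0.7] grip -0.001 j [ 0.02  0.35 -0.21  1.01  0.    1.57]
shift cm (now axes) [ 5.87 -0.06 -0.03] spin 0.0
R [[0.0, 1.0, 0.014], [0.0, 0.014, -1.0], [-1.0, 0.0, -0.0]]
```

View pics/w8.png

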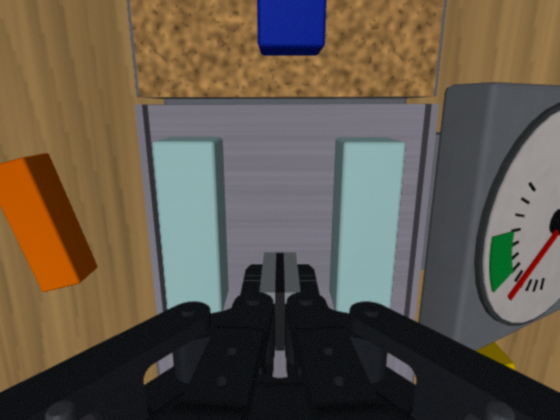

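Call:
servo_tool:
  deltas:
    - {"tx": 0.5,"ty": -0.15,"tz": 0,"spin": 0}
    - {"tx": 1.0,"ty": 0,"tz": 0,"spin": 0}
    - {"tx": 1.3,"ty": 0,"tz": 0,"spin": 0}
    - {"tx": 1.2,"ty": 0,"tz": 0,"spin": 0}
    - {"tx": 1.0,"ty": 0,"tz": 0,"spin": 0}
    - {"tx": 0.7,"ty": 0,"tz": 0,"spin": 0}
    - {"tx": 0.4,"ty": 0,"tz": 0,"spin": 0}
    - {"tx": 0.2,"ty": 0,"tz": 0,"spin": 0}
    - {"tx": 0,"ty": 0,"tz": 0,"spin": 0}
    - {"tx": 0,"ty": 0,"tz": 0,"spin": 0}

```text
clock: 23.65
tcp_pos: [0.5314, 0.0717, 0.2481]
ee_rot: [0.497, 0.503, -0.496, 0.504]
contact_force: [1.1, 0.2, -0.3]
grip_width: 0.001
```

Call:
servo_tool:
  deltas:
    - {"tx": 0,"ty": 0,"tz": 0,"spin": 0}
    - {"tx": 0,"ty": 0,"tz": 0,"spin": 0}
    - {"tx": 0,"ty": 0,"tz": 0,"spin": 0}
    - {"tx": 0,"ty": 0,"tz": 0,"spin": 0}
    - {"tx": 0,"ty": 0,"tz": 0,"spin": 0}
    - {"tx": 0,"ty": 0,"tz": 0,"spin": 0}
    - {"tx": 0,"ty": 0,"tz": 0,"spin": 0}
    - {"tx": 0,"ty": 0,"tz": 0,"spin": 0}
    - {"tx": 0,"ty": 0,"tz": 0,"spin": 0}
    - {"tx": 0,"ty": 0,"tz": 0,"spin": 0}
  fingers: -0.24
  squeeze: 20

```text
clock: 24.65
tcp_pos: [0.5312, 0.0717, 0.2477]
ee_rot: [0.497, 0.503, -0.496, 0.504]
contact_force: [0.2, 0.5, 1.1]
grip_width: 0.616
```

```bash
python3 - <<'E'
from h import *
c=arm.get_calibration("wrist"); im=arm.snapshot("wrist")[:,:,::-1].copy(); cv2.imwrite("pics/w9.png",im)
go(.532,.072,.252,0.8)
E
```

```text
t 24.7 tcp [0.5312 0.0717 0.2477] toolyaw 0.8 force [ 0.6 -0.4  0.4] grip 0.618 j [ 0.02  0.4  -0.31  0.86  0.    1.57]
shift cm (now axes) [-0.43  0.08 -0.03] spin 0.0
R [[0.0, 1.0, 0.014], [0.0, 0.014, -1.0], [-1.0, 0.0, -0.0]]
```

View pics/w9.png

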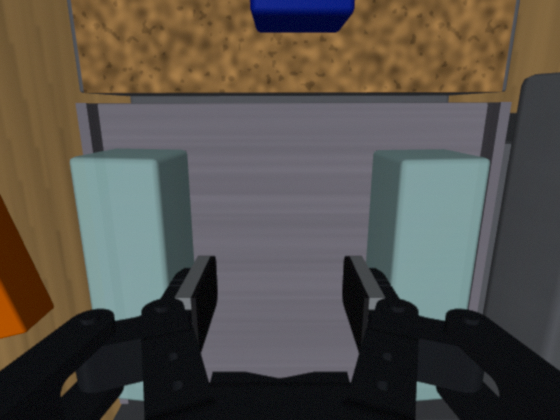

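Call:
servo_tool:
  deltas:
    - {"tx": 0,"ty": 0,"tz": 0,"spin": 0}
    - {"tx": 0,"ty": 0,"tz": 0,"spin": 0}
    - {"tx": 0,"ty": 0,"tz": 0,"spin": 0}
    - {"tx": -0.5,"ty": 0,"tz": 0,"spin": 0}
    - {"tx": -1.0,"ty": 0,"tz": 0,"spin": 0}
    - {"tx": -2.0,"ty": 0,"tz": 0,"spin": 0}
    - {"tx": -2.5,"ty": 0,"tz": 0,"spin": 0}
    - {"tx": -2.0,"ty": 0,"tz": 1,"spin": 0}
    - {"tx": 0,"ty": 0,"tz": 2.5,"spin": 0}
    - {"tx": 0,"ty": 0,"tz": 3.5,"spin": -0.01}
  fingers: 0.04

```text
clock: 25.7
tcp_pos: [0.5327, 0.0019, 0.3299]
ee_rot: [0.494, 0.506, -0.492, 0.508]
contact_force: [1.5, -0.4, 0.3]
grip_width: 0.48
```

Call:
servo_tool:
  deltas:
    - {"tx": 0,"ty": 0.2,"tz": 3.5,"spin": -0.01}
    - {"tx": 0,"ty": 0.3,"tz": 3,"spin": 0}
    - {"tx": 0,"ty": 0.3,"tz": 1.8,"spin": 0}
    - {"tx": 0,"ty": 0,"tz": 0.8,"spin": 0}
    - {"tx": 0,"ty": 0,"tz": 0,"spin": 0}
    - {"tx": 0,"ty": 0,"tz": 0,"spin": 0}
    - {"tx": 0,"ty": 0,"tz": 0,"spin": 0}
    - {"tx": 0,"ty": 0,"tz": 0,"spin": 0}
    - {"tx": 0,"ty": 0,"tz": 0,"spin": 0}
    - {"tx": 0,"ty": 0,"tz": 0,"spin": 0}

```text
clock: 26.7
tcp_pos: [0.5429, -0.0886, 0.3277]
ee_rot: [0.491, 0.509, -0.491, 0.509]
contact_force: [-0.3, -0.1, 0.0]
grip_width: 0.486
```

```bash
python3 - <<'E'
from h import *
c=arm.get_calibration("wrist"); im=arm.snapshot("wrist")[:,:,::-1].copy(); cv2.imwrite("pics/w10.png",im)
h=cv2.cvtColor(im,cv2.COLOR_BGR2HSV)
H,S,V=[h[:,:,i].astype(int) for i in range(3)]
for b in blobs((H>75)&(H<105)&(V>150)&(S>15),200): print("clear",b.min(0),b.max(0),rect(c,b,.11))
go(.5388,-.0903,.262,1.8)
E
```

```text
clear [245 150] [301 316] [ 5.38900e-01 -9.04000e-02  9.69000e-02  2.94000e-02 -8.81634e+01]
clear [343   0] [402  15] [0.5816 0.0255 0.0274 0.0063 1.972 ]
clear [129   0] [188  10] [0.4819 0.0231 0.0275 0.0042 1.972 ]
t 26.75 tcp [ 0.5429 -0.0887  0.3277] toolyaw 1.98 force [-0.8  0.9  0.2] grip 0.482 j [-0.28  0.36 -0.15  1.06  0.    1.26]
shift cm (now axes) [ 6.57 -0.41  0.14] spin 0.003
R [[-0.0, 0.999, 0.035], [0.0, 0.035, -0.999], [-1.0, -0.0, -0.0]]
```

View pics/w10.png

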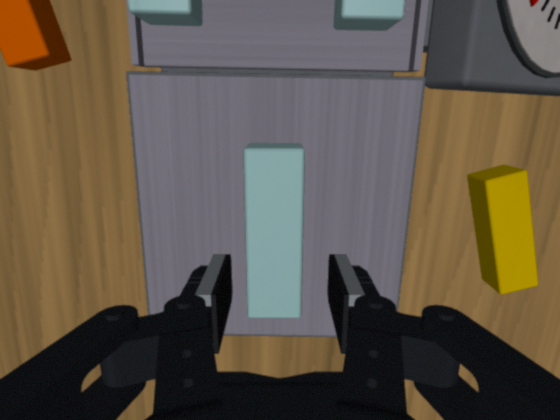

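Call:
servo_tool:
  deltas:
    - {"tx": 0.5,"ty": -0.2,"tz": 0.1,"spin": 0}
    - {"tx": 1.2,"ty": -0.2,"tz": 0,"spin": 0}
    - {"tx": 1.5,"ty": 0,"tz": 0,"spin": 0}
    - {"tx": 1.4,"ty": 0,"tz": 0,"spin": 0}
    - {"tx": 1.0,"ty": 0,"tz": 0,"spin": 0}
    - {"tx": 0.6,"ty": 0,"tz": 0,"spin": 0}
    - {"tx": 0.4,"ty": 0,"tz": 0,"spin": 0}
    - {"tx": 0,"ty": 0,"tz": 0,"spin": 0}
    - {"tx": 0,"ty": 0,"tz": 0,"spin": 0}
    - {"tx": 0,"ty": 0,"tz": 0,"spin": 0}

```text
clock: 27.75
tcp_pos: [0.5393, -0.0903, 0.2623]
ee_rot: [0.492, 0.508, -0.491, 0.509]
contact_force: [-0.2, -0.8, -0.2]
grip_width: 0.483
```

Call:
servo_tool:
  deltas:
    - {"tx": 0,"ty": 0,"tz": 0,"spin": 0}
    - {"tx": 0,"ty": 0,"tz": 0,"spin": 0}
    - {"tx": 0,"ty": 0,"tz": 0,"spin": 0}
    - {"tx": 0,"ty": 0,"tz": 0,"spin": 0}
    - {"tx": 0,"ty": 0,"tz": 0,"spin": 0}
    - {"tx": -0.5,"ty": 0,"tz": 0,"spin": 0}
    - {"tx": -1.0,"ty": 0,"tz": 0,"spin": 0}
    - {"tx": -1.5,"ty": 0,"tz": 0,"spin": 0}
    - {"tx": -1.0,"ty": 0,"tz": 0,"spin": 0}
    - {"tx": 0,"ty": 0,"tz": 0,"spin": 0}
  fingers: 1
  squeeze: 40

```text
clock: 28.75
tcp_pos: [0.5396, -0.0903, 0.3034]
ee_rot: [0.492, 0.508, -0.491, 0.509]
contact_force: [0.9, -0.4, -1.6]
grip_width: 0.364
```

```bash
python3 - <<'E'
from h import *
go(.5312,.072,.285,0.8)
E
```

```text
t 28.75 tcp [ 0.5396 -0.0903  0.3034] toolyaw 1.95 force [ 0.9 -0.4 -1.6] grip 0.364 j [-0.28  0.37 -0.2   1.    0.    1.25]
shift cm (now axes) [  1.82  -0.29 -16.25] spin 0.02
R [[0.003, 0.999, 0.034], [-0.001, 0.034, -0.999], [-1.0, 0.003, 0.001]]
```

Call:
servo_tool:
  deltas:
    - {"tx": 0,"ty": 0,"tz": -1.5,"spin": 0.01}
    - {"tx": 0,"ty": -0.1,"tz": -3.0,"spin": 0.01}
    - {"tx": 0,"ty": -0.1,"tz": -3.5,"spin": 0}
    - {"tx": 0,"ty": -0.1,"tz": -3.5,"spin": 0}
    - {"tx": 0,"ty": 0,"tz": -2.5,"spin": 0}
    - {"tx": 0.3,"ty": 0,"tz": -1.5,"spin": 0}
    - {"tx": 0.4,"ty": 0,"tz": -0.7,"spin": 0}
    - {"tx": 0.3,"ty": 0,"tz": 0,"spin": 0}
    - {"tx": 0,"ty": 0,"tz": 0,"spin": 0}
    - {"tx": 0,"ty": 0,"tz": 0,"spin": 0}

```text
clock: 29.75
tcp_pos: [0.5331, 0.0707, 0.2914]
ee_rot: [0.497, 0.503, -0.497, 0.503]
contact_force: [0.6, -0.1, -2.6]
grip_width: 0.369
```

```bash
python3 - <<'E'
from h import *
c=arm.get_calibration("wrist"); im=arm.snapshot("wrist")[:,:,::-1].copy(); cv2.imwrite("pics/w11.png",im)
go(.5312,.072,.245,0.8)
E
```

```text
t 29.8 tcp [0.5332 0.0708 0.2916] toolyaw 0.71 force [-0.9  0.3 -2.9] grip 0.368 j [ 0.01  0.36 -0.24  0.97 -0.    1.57]
shift cm (now axes) [ 4.66 -0.2  -0.13] spin -0.002
R [[-0.0, 1.0, 0.012], [-0.0, 0.012, -1.0], [-1.0, -0.0, 0.0]]
```

View pics/w11.png

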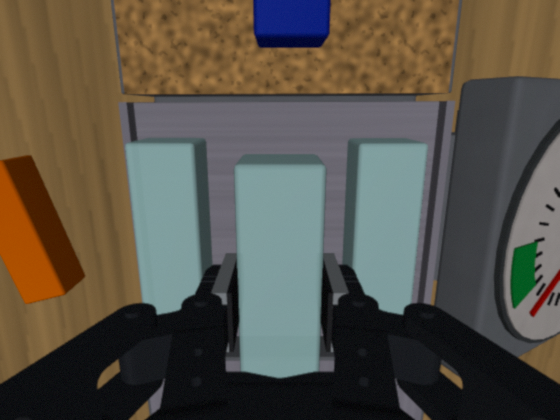

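Call:
servo_tool:
  deltas:
    - {"tx": 0,"ty": -0.2,"tz": -0.1,"spin": 0}
    - {"tx": 0.5,"ty": 0,"tz": 0,"spin": 0}
    - {"tx": 0.8,"ty": 0,"tz": 0,"spin": 0}
    - {"tx": 0.9,"ty": 0,"tz": 0,"spin": 0}
    - {"tx": 0.8,"ty": 0,"tz": 0,"spin": 0}
    - {"tx": 0.6,"ty": 0,"tz": 0,"spin": 0}
    - {"tx": 0.4,"ty": 0,"tz": 0,"spin": 0}
    - {"tx": 0.4,"ty": 0,"tz": 0,"spin": 0}
    - {"tx": 0.3,"ty": 0,"tz": 0,"spin": 0}
    - {"tx": 0.1,"ty": 0,"tz": 0,"spin": 0}

```text
clock: 30.8
tcp_pos: [0.531, 0.0728, 0.2436]
ee_rot: [0.496, 0.504, -0.496, 0.503]
contact_force: [-1.7, 0.8, -0.9]
grip_width: 0.364
```

Call:
servo_tool:
  deltas:
    - {"tx": 0,"ty": 0,"tz": 0,"spin": 0}
    - {"tx": 0,"ty": 0,"tz": 0,"spin": 0}
    - {"tx": 0,"ty": 0,"tz": 0,"spin": 0}
    - {"tx": 0,"ty": 0,"tz": 0,"spin": 0}
    - {"tx": 0,"ty": 0,"tz": 0,"spin": 0}
    - {"tx": 0,"ty": 0,"tz": 0,"spin": 0}
    - {"tx": 0,"ty": 0,"tz": 0,"spin": 0}
    - {"tx": 0,"ty": 0,"tz": 0,"spin": 0}
    - {"tx": 0,"ty": 0,"tz": 0,"spin": 0}
    - {"tx": 0,"ty": 0,"tz": 0,"spin": 0}

```text
clock: 31.8
tcp_pos: [0.5311, 0.0727, 0.2437]
ee_rot: [0.497, 0.504, -0.496, 0.503]
contact_force: [-1.0, 1.1, -0.9]
grip_width: 0.364
```

Lower a touch more, then release and rise.

Call:
servo_tool:
  deltas:
    - {"tx": 0.1,"ty": 0,"tz": 0,"spin": 0}
    - {"tx": 0.1,"ty": 0,"tz": 0,"spin": 0}
    - {"tx": 0,"ty": 0,"tz": 0,"spin": 0}
    - {"tx": 0,"ty": 0,"tz": 0,"spin": 0}
    - {"tx": 0,"ty": 0,"tz": 0,"spin": 0}
    - {"tx": 0,"ty": 0,"tz": 0,"spin": 0}
    - {"tx": 0,"ty": 0,"tz": 0,"spin": 0}
    - {"tx": 0,"ty": 0,"tz": 0,"spin": 0}
    - {"tx": 0,"ty": 0,"tz": 0,"spin": 0}
    - {"tx": 0,"ty": 0,"tz": 0,"spin": 0}

```text
clock: 32.8
tcp_pos: [0.5311, 0.0727, 0.2417]
ee_rot: [0.497, 0.503, -0.496, 0.504]
contact_force: [-0.5, -0.4, 0.7]
grip_width: 0.366
```

Call:
servo_tool:
  deltas:
    - {"tx": 0,"ty": 0,"tz": 0,"spin": 0}
    - {"tx": 0,"ty": 0,"tz": 0,"spin": 0}
    - {"tx": 0,"ty": 0,"tz": 0,"spin": 0}
    - {"tx": 0,"ty": 0,"tz": 0,"spin": 0}
    - {"tx": -0.5,"ty": 0,"tz": 0,"spin": 0}
    - {"tx": -1.0,"ty": 0,"tz": 0,"spin": 0}
    - {"tx": -1.5,"ty": 0,"tz": 0,"spin": 0}
    - {"tx": -2.0,"ty": 0,"tz": 0,"spin": 0}
    - {"tx": -2.5,"ty": 0,"tz": 0,"spin": 0}
    - {"tx": -3.0,"ty": 0,"tz": 0,"spin": 0}
  fingers: 0.08

```text
clock: 33.8
tcp_pos: [0.5306, 0.0727, 0.3479]
ee_rot: [0.496, 0.504, -0.497, 0.503]
contact_force: [0.6, -0.4, 0.8]
grip_width: 0.46
```

Call:
servo_tool:
  deltas:
    - {"tx": -3,"ty": 0,"tz": -1,"spin": 0}
    - {"tx": -2,"ty": -2,"tz": -3,"spin": 0}
    - {"tx": 0,"ty": -2,"tz": -4,"spin": 0}
    - {"tx": 0,"ty": -2,"tz": -4,"spin": 0}
    - {"tx": 0,"ty": -1,"tz": -4,"spin": 0}
    - {"tx": 0,"ty": 0,"tz": -4,"spin": 0}
    - {"tx": 0,"ty": 0,"tz": -3,"spin": 0}
    - {"tx": 0,"ty": 0,"tz": -1.5,"spin": 0}
    - {"tx": 0,"ty": 0,"tz": 0,"spin": 0}
    - {"tx": 0,"ty": 0,"tz": 0,"spin": 0}

```text
clock: 34.8
tcp_pos: [0.4577, 0.3161, 0.397]
ee_rot: [0.496, 0.503, -0.497, 0.504]
contact_force: [-0.6, -1.0, 0.3]
grip_width: 0.462
```

```bash
python3 - <<'E'
from h import *
print(arm.state()['clock'])
t=arm.snapshot("top")[:,:,::-1]; s=arm.snapshot("scene")[:,:,::-1]
cv2.imwrite("pics/top12.png",t); cv2.imwrite("pics/scene12.png",s)
cv2.imwrite("pics/top12z.png",cv2.resize(t[115:255,145:350],None,fx=3.9,fy=3.9,interpolation=cv2.INTER_CUBIC))
cv2.imwrite("pics/scene12z.png",cv2.resize(s[170:290,220:400],None,fx=4.4,fy=4.4,interpolation=cv2.INTER_CUBIC))
E
```

```text
34.8
```

View pics/top12z.png

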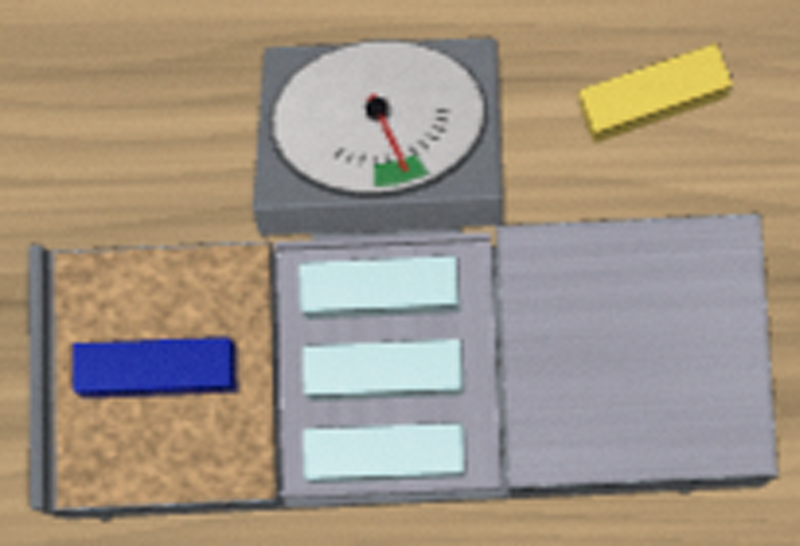

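View pics/scene12z.png

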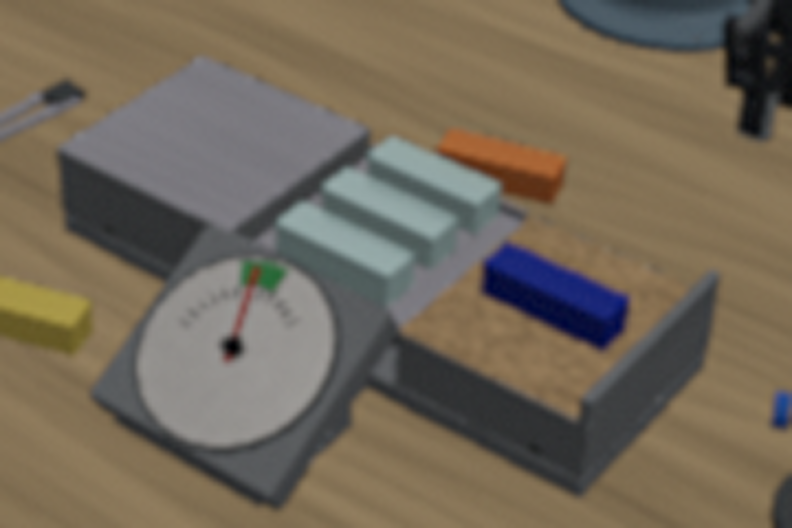

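The needle is inside the green band, all three clear billets lie flat on the pan, the blue one is on the cork, and the arm is clear. I'm handing the job in.

```bash
python3 - <<'E'
from rig import arm
print(arm.job_done(), arm.state()['clock'])
E
```

```text
the job is handed in; nothing more can be done
the job is handed in; nothing more can be done
```

The job is done and was handed in at about 35 s of the 67 s allowed.

- **What I did:** I moved the blue billet first, lying flat in the middle of the cork shelf. I then picked the three clear billets one by one from the ledge and laid them side by side on the pan. After the second, I opened the fingers between the two on the pan and slid them a few millimetres apart, to make room for the third.
- **How many billets:** From the first picture I put the band's middle at about 1.37 rad, which calls for three billets, so there were no spares and the ledge is empty.
- **Last checks:** In the final top and scene pictures the needle points well inside the green band. The clear billets lie flat, wholly on the pan, and the blue one is wholly clear of it. The gripper was away from everything. The highest force I read was about 9 N, when the blue billet touched the shelf.
- **Limits of the checks:** I read the final needle position by eye and did not compute its angle. The top and wrist cameras disagreed by 1 to 3 mm on billet positions, so I mostly used the wrist camera. The burner, paddle and tweezers were never approached, though I took no separate measurement of them at the end.

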